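# Transfer the milling tool holders to the machine's rack in pocket order

## Robot

A 6-joint arm with a two-finger parallel gripper is mounted at the origin on the work surface; the furniture and walls round the work are solid. World frame = base frame: x ahead of the robot, y to its left, z up, the work surface at z = 0. Lengths are in m, angles in degrees, forces in N, time in s.
With the tool pointing down it reaches from about 0.3 to 0.775 m from the base axis. Payload 14.6 kg.
Tool frame: the origin (TCP) lies on the centre line of the jaws, within the pads' length; the fingertips stand 17 mm ahead of it and the grasp point (between the pads) lies 2 mm behind it (arm.finger_overhang is the x of the fingertips in the tool frame, in m); x points along the fingers, z is the direction in which the jaws open and shut, and the axes are right-handed (so a half turn about x gives the same grasp; the last joint's range is limited). The gripper opens to 94 mm and grips with 3 to 60 N. Pads are 16 mm wide; open, the fingers measure 119 mm over their backs; the gripper's body (75 mm by 177 mm) begins 78 mm behind the grasp point.
Start: joints at [-72.284, 17.183, 87.147, -0, 75.671, -3.816], TCP at [0.202, -0.512, 0.222] pointing down, gripper open.
Joint ranges: [-173.82, 173.82], [-45.26, 126.66], [13.44, 144.39], [-59.66, 239.66], [0, 175.72], [-146.38, 146.38]. Speed limits (degrees/s): [127.2, 127.2, 147.25, 180, 180, 180].

## Interface

Orientations are given as a 3x3 rotation matrix whose columns are the frame's x, y, z axes.
In Python, from plant import arm, optics, job gives the robot as it stands.
- The arm moves only by the tool move_arm, never from a script. Its argument "rows" is a list of rows, each an object with "grip": the closure in counts, from 0 (fully open) to 255 (shut); "linear": the shift along the tool's x, y, z in mm, a list of three; "twist": the turn, a rotation vector about the tool's x, y, z in degrees, a list of three. A call has 1 to 5 rows; each row is the pose to reach, as a shift and turn from the pose measured when the call began, along the tool's axes at that moment; what a row does not reach only later rows make up. A row lasts 1/8 s, in which the tool goes at most 62.5 mm and 10.7 degrees, less where a joint would pass 70% of its speed; a pose out of reach is approached as far as the arm can. A call with a gripper value outside its range is refused whole. The fingers move at their own pace and stop on an object; the grip force is fixed at half the most. Time passes only in rows, so rows that repeat a pose let the fingers close. It gives the time, the measured TCP pose, the force and the opening at its end, in the units of the state.
- arm.get_state(): the state, without advancing time (a new reading comes with each control period).
- optics.capture(name): name is "side" or "top" or "wrist"; returns a dict with "img" (400x640x3 uint8, red, green, blue), "z_map" (400x640 float32, m along the optical axis (not along the pixel's ray), 0 where there is no reading), "intrinsics" (3x3 intrinsics, pixels), "cam_to_world" (4x4, takes a point from camera to world coordinates). Camera axes: x right, y up, looking along -z (the intrinsics and any distortion apply to the point x, -y, -z); pixel columns grow to the right and rows downward; lengths in m; the calibration is good to about 2 mm. A picture is of the moment at which its call begins.
- job.hand_in(): hands the job in, once; it reports no verdict.
The state is a dict: "time_s": time; "joint_pos": joint angles; "qvel": joint speeds; "tau": joint torques, N m; "tcp_pos": TCP position; "tool_rot": TCP orientation; "force": force on the tool from outside, world axes, zero at the start; "wrist_torque": the same for the moment, N m; "opening": opening from 0.0 (shut) to 1.0 (fully open).
Only numpy, scipy, OpenCV 4.12 (cv2) and the standard library are available. Lean on these libraries where they do the work, as an engineer would, in place of code of your own. Each camera call takes 0.05 s, during which the arm holds its last target. There are 200 camera calls.

## Task

Move the four milling tool holders from the plywood rack to the grey steel rack of the machine, keeping their order as counted from each rack's handle: the holder beside the plywood rack's handle goes into the pocket beside the steel rack's handle, and so on along the row, so that every tool number stays right. Put each one straight into its own pocket, upright and fully home with its flange down on the deck, and set it down rather than let it drop.

Things in the scene. Friction and masses are not known exactly. Their poses are not given: they have to be found in the camera images.
- plywood_rack: Plywood rack, holds all four tool holders at the start. Fixed, turned any way. Origin: on the table under the row's middle; y along the row towards the handle, z up. Deck 68 mm wide, y -112 to +130 mm, top at z 66 mm. Four 38 mm round through pockets at x 0, y +84 (first), +28, -28, -84 mm. Handle: black bar across the deck at y +120, top 47 mm over the deck.
- steel_rack: Grey painted steel rack, empty at the start. Fixed, turned any way. Origin: on the table under the row's middle; y along the row towards the handle, z up. Deck 68 mm wide, y -112 to +130 mm, top at z 66 mm. Four 38 mm round through pockets at x 0, y +84 (first), +28, -28, -84 mm. Handle: black bar across the deck at y +120, top 47 mm over the deck.
- collet_chuck: Tool holder with a dark slotted nut, 41 mm dia, 28 to 53 mm above its origin (grip at 42 mm), and a slim 12 mm end mill up to 92 mm. Origin: on the axis, underside of its grooved flange (50 mm dia, 16 mm high), which rests on the deck; z up. Taper below: 32 mm dia at the flange to 16 mm at 48 mm down, thin stud to 58 mm down.
- drill_chuck: Tool holder with a bright knurled chuck sleeve, 43 mm dia, 25 to 53 mm above its origin (grip at 42 mm), a conical nose and a thin 8 mm drill up to 107 mm. Origin: on the axis, underside of its grooved flange (50 mm dia, 16 mm high), which rests on the deck; z up. Taper below: 32 mm dia at the flange to 16 mm at 48 mm down, thin stud to 58 mm down.
- face_mill: Tool holder with a dark face mill, 49 mm dia, 31 to 64 mm above its origin (grip at 42 mm), flat top, five gold-coloured inserts round the top edge. Origin: on the axis, underside of its grooved flange (50 mm dia, 16 mm high), which rests on the deck; z up. Taper below: 32 mm dia at the flange to 16 mm at 48 mm down, thin stud to 58 mm down.
- endmill_holder: Tool holder with a plain bright cylinder, 38 mm dia, 17 to 54 mm above its origin (grip at 42 mm), and a thick 20 mm end mill up to 92 mm. Origin: on the axis, underside of its grooved flange (50 mm dia, 16 mm high), which rests on the deck; z up. Taper below: 32 mm dia at the flange to 16 mm at 48 mm down, thin stud to 58 mm down.
Not all that is in view belongs to the job. Leave any red look-alike of the face_mill alone.

How it is judged:
By the outcome, as a careful person would: the job done as asked, in the order asked, and still so for the second after the job is handed in, with the robot touching nothing.
It also fails if it takes over 112 s, if anything falls off the work surface, if the arm or the gripper's body presses on something with over 40 N, if the wrist force passes 120 N, or if a joint passes its speed limit or range.

## Working session

There is one attempt and no reset: what is moved stays moved. The work goes in short steps, Python scripts to look and compute and a tool call to move; the robot and the scene stay as the last step left them, time stands still between calls to the robot, and variables do not carry over. Pictures are saved under pics/ and viewed, about 12 in all and at most 16, crops included, and the job is handed in when it is done.

Besides the shell and the picture viewer there is one more tool, called after "Call:" as name(argument=value, ...) on one line, values as JSON. move_arm: Moves the arm, as the interface text tells. Its arguments: {"type":"object","properties":{"rows":{"type":"array","items":{"type":"object","properties":{"grip":{"type":"number"},"linear":{"type":"array","items":{"type":"number"}},"twist":{"type":"array","items":{"type":"number"}}}}}},"required":["rows"]}

```bash
ls; mkdir -p pics; cat > h.py <<'E'
import numpy as np, cv2
from plant import arm, optics, job
def snap(n,f=None):
    c=optics.capture(n)
    if f: cv2.imwrite('pics/'+f,cv2.cvtColor(c['img'],cv2.COLOR_RGB2BGR))
    return c
def cloud(c):
    K=c['intrinsics'];T=c['cam_to_world'];z=c['z_map']
    v,u=np.mgrid[:z.shape[0],:z.shape[1]]
    x=(u-K[0,2])/K[0,0]*z;y=(v-K[1,2])/K[1,1]*z
    P=np.stack([x,-y,-z],-1)@T[:3,:3].T+T[:3,3]
    P[z==0]=np.nan
    return P
E
python3 - <<'E'
from h import *
for n in('top','side'):
    c=snap(n,n+'0.png');print(n,c['intrinsics'].round(1).tolist(),c['cam_to_world'].round(3).tolist(),(c['z_map']>0).mean())
print(arm.get_state())
E
```

```text
pics
top [[438.0, 0.0, 318.0], [0.0, 438.0, 198.3], [0.0, 0.0, 1.0]] [[0.008, 0.986, -0.164, 0.342], [-1.0, 0.009, 0.008, -0.155], [0.009, 0.164, 0.986, 1.045], [0.0, 0.0, 0.0, 1.0]] 0.9960390625
side [[515.1, 0.0, 314.8], [0.0, 515.1, 195.2], [0.0, 0.0, 1.0]] [[-0.904, 0.224, -0.363, 0.104], [-0.427, -0.444, 0.788, 0.737], [0.015, 0.868, 0.497, 0.633], [0.0, 0.0, 0.0, 1.0]] 0.90938671875
{'time_s': 0.1, 'joint_pos': array([-7.22834666e+01,  1.72137622e+01,  8.71763861e+01,  7.99448900e-04,
        7.56695245e+01, -3.81675825e+00]), 'qvel': array([-0.0149567 , -0.11305706, -0.07277702,  0.07269403,  0.00589801,
        0.04776342]), 'tau': array([-4.23503543e-04, -5.32647657e+01, -3.53279614e+01,  7.09435064e-02,
        2.35414499e-02, -3.19355559e-05]), 'tcp_pos': array([ 0.20180107, -0.51141276,  0.22193308]), 'tool_rot': array([[-3.04054345e-04,  9.30205738e-01,  3.67038407e-01],
       [ 9.96204766e-04,  3.67038523e-01, -9.30205208e-01],
       [-9.99999458e-01,  8.28124750e-05, -1.03827505e-03]]), 'force': array([-0.38636584, -0.02564772,  0.60651632]), 'wrist_torque': array([0.00408215, 0.03597019, 0.00777686]), 'opening': 0.9995072531170927}
```

View pics/top0.png

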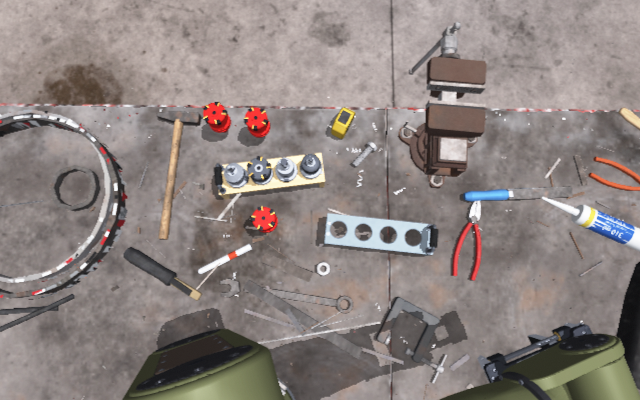

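View pics/side0.png

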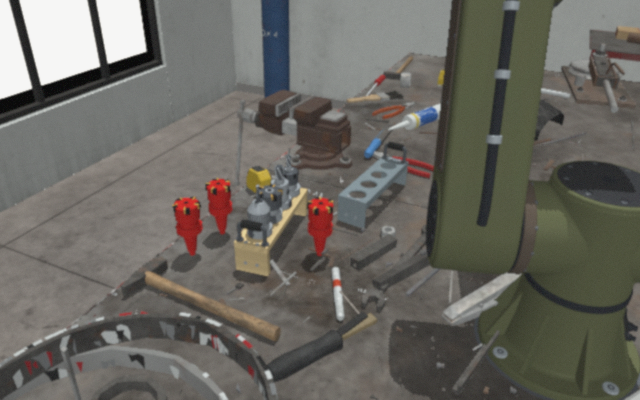

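The top view shows the plywood rack at about (270,172), with its handle on the left at (219,180). The holders from the handle are at px 235, 260 (face mill), 286 and 310. The steel rack is at about (375,235), with its handle on the right at (432,238). The three red look-alikes at (216,115), (257,120) and (264,218) stay untouched.

```bash
python3 - <<'E'
from h import *
c=snap('top');P=cloud(c);img=cv2.cvtColor(c['img'],cv2.COLOR_RGB2BGR)
crop=cv2.resize(img[140:265,200:450],None,fx=3.2,fy=3.2,interpolation=cv2.INTER_CUBIC);cv2.imwrite('pics/c1.png',crop)
for nm,(u0,u1,v0,v1) in dict(ply=(205,335,140,205),steel=(310,450,200,262)).items():
    Q=P[v0:v1,u0:u1]; m=(abs(Q[...,2]-.066)<.005); q=Q[m]
    n,l,st,ce=cv2.connectedComponentsWithStats(m.astype(np.uint8)); k=1+st[1:,4].argmax(); q=Q[l==k]
    (r)=cv2.minAreaRect((q[:,:2]*1000).astype(np.float32)); print(nm,len(q),np.median(q[:,2]),r,cv2.boxPoints(r).round(1).tolist())
    h=Q[(Q[...,2]>.1)&(Q[...,2]<.25)]; print(' high',len(h), h[:,2].max() if len(h) else 0)
    hm=((Q[...,2]>.1)&(Q[...,2]<.25)).astype(np.uint8); n,l,st,ce=cv2.connectedComponentsWithStats(hm)
    for i in range(1,n):
        if st[i,4]>5: a=Q[l==i]; print('  ',(ce[i]+[u0,v0]).round(1),st[i,4],(np.nanmean(a,0)*1000).round(1),a[:,2].max().round(3))
E
```

```text
ply 1118 0.06651560742617335 ((561.611328125, -51.31207275390625), (68.98931121826172, 242.24339294433594), 7.886528015136719) [[510.79998779296875, 63.900001525878906], [544.0999755859375, -176.0], [612.4000244140625, -166.60000610351562], [579.2000122070312, 73.4000015258789]]
 high 1576 0.17341591267549372
   [309.9 163.5] 310 [ 571.2 -143.9  124.5] 0.161
   [258.5 169.2] 475 [556.6 -34.1 128.9] 0.136
   [284.4 166.8] 272 [562.  -89.4 129.5] 0.162
   [217.5 176. ] 168 [544.8  57.2 109.9] 0.116
   [233.3 173.2] 351 [547.2  19.3 128.9] 0.173
steel 2269 0.06665184884936204 ((426.02154541015625, -298.7249755859375), (240.81910705566406, 68.39322662353516), 84.30731201171875) [[380.0, -415.1000061035156], [448.1000061035156, -421.8999938964844], [472.0, -182.3000030517578], [403.8999938964844, -175.5]]
 high 179 0.1167138279639085
   [432.9 237.9] 179 [ 414.1 -408.2  110.3] 0.117
```

View pics/c1.png

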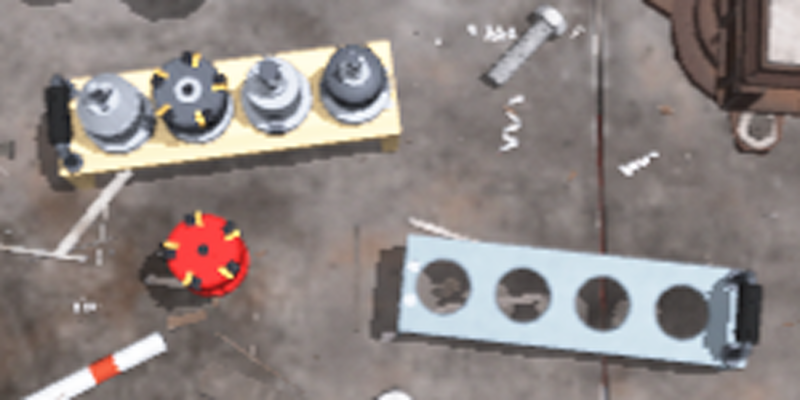

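From the plywood handle the order is drill chuck, face mill, end-mill holder, collet chuck. The deck rectangles measure 69x242 and 68x241 mm, which matches the sizes given. Next I'll check the pocket centres by ray casting and write a move calculator.

```bash
cat >> h.py <<'E'
from scipy.spatial.transform import Rotation as R
PLY=[(551.3,23.0),(559.0,-32.5),(566.7,-87.9),(574.4,-143.4)]
STL=[(418.6,-373.4),(424.1,-317.6),(429.7,-261.9),(435.2,-206.2)]
YP,YS=7.9,-5.7
def go(x,y,z,yaw):
    s=arm.get_state();Rt=np.array(s['tool_rot']);p=np.array(s['tcp_pos'])*1000
    c,n=np.cos(np.radians(yaw)),np.sin(np.radians(yaw))
    X=np.array([0,0,-1.]);Z=np.array([c,n,0]);G=np.stack([X,np.cross(Z,X),Z],1)
    print('lin',(Rt.T@(np.array([x,y,z])-p)).round(1),'twist',R.from_matrix(Rt.T@G).as_rotvec(degrees=True).round(1),'from',p.round(1),'F',np.round(s['force'],1),'t',round(s['time_s'],2),'open',round(s['opening'],3))
def ray(c,u,v,h):
    K=c['intrinsics'];T=c['cam_to_world'];d=T[:3,:3]@np.array([(u-K[0,2])/K[0,0],-(v-K[1,2])/K[1,1],-1])
    o=T[:3,3];return (o+d*(h-o[2])/d[2])*1000
E
python3 - <<'E'
from h import *
c=snap('top');P=cloud(c)
g=cv2.cvtColor(c['img'],cv2.COLOR_RGB2GRAY)[200:262,315:425]
g=cv2.resize(g,None,fx=4,fy=4,interpolation=cv2.INTER_CUBIC)
m=(g<150).astype(np.uint8)
for k in cv2.findContours(m,cv2.RETR_LIST,cv2.CHAIN_APPROX_NONE)[0]:
    if 2000<cv2.contourArea(k)<7000:
        (x,y),ax,an=cv2.fitEllipse(k); u,v=(x+.5)/4-.5+315,(y+.5)/4-.5+200
        print(round(u,1),round(v,1),ray(c,u,v,.066).round(1),np.round(np.array(ax)/4/438*.96*1000,1))
for u,v in((216,112),(257,117),(264,215)): 
    q=P[v-8:v+8,u-8:u+8].reshape(-1,3);print('red',q[q[:,2]>.03].mean(0).round(3),q[:,2].max().round(3))
go(551.3,23,300,YP)
E
```

```text
416.1 238.2 [ 416.6 -382.7   66. ] [44.5 53.6]
387.9 234.4 [ 424.4 -319.6   66. ] [36.2 37.6]
363.1 231.4 [ 430.8 -264.1   66. ] [33.6 37.7]
338.2 228.6 [ 436.5 -208.4   66. ] [34.6 36.2]
red [0.687 0.066 0.123] nan
red [ 0.677 -0.025  0.123] 0.128
red [ 0.459 -0.046  0.123] nan
lin [ -77.6  521.3 -369. ] twist [-76.4  -0.   -0. ] from [ 201.8 -511.5  222.1] F [-0.1  0.4  0.1] t 0.2 open 1.001
```

Call:
move_arm(rows=[{"grip":40,"linear":[-78,501,-287],"twist":[-76.4,0,0]},{"grip":40,"linear":[-78,501,-287],"twist":[-76.4,0,0]},{"grip":40,"linear":[-78,501,-287],"twist":[-76.4,0,0]},{"grip":40,"linear":[-78,501,-287],"twist":[-76.4,0,0]},{"grip":40,"linear":[-78,501,-287],"twist":[-76.4,0,0]}])

```text
time_s: 0.82
tcp_pos: [0.3962, -0.268, 0.2646]
tool_rot: [[0.0, 0.249, 0.969], [0.0, 0.969, -0.249], [-1.0, 0.0, 0.0]]
force: [-0.5, -1.4, 0.7]
opening: 0.842
```

```bash
python3 -c "
from h import *
go(563,-60,300,YP)"
```

```text
lin [-35.3 243.  109.8] twist [-22.3   0.   -0. ] from [ 396.2 -268.   264.6] F [-0.5 -1.4  0.7] t 0.82 open 0.842
```

```bash
python3 -c "
from h import *
c=snap('wrist','w1.png');np.save('w1.npy',c,allow_pickle=True);print(c['cam_to_world'].round(3).tolist(),c['intrinsics'])"
```

```text
[[0.968, 0.239, 0.07, 0.416], [-0.249, 0.93, 0.272, -0.189], [-0.0, -0.281, 0.96, 0.427], [0.0, 0.0, 0.0, 1.0]] [[347.67512618   0.         315.75073003]
 [  0.         347.67512618 196.82098223]
 [  0.           0.           1.        ]]
```

View pics/w1.png

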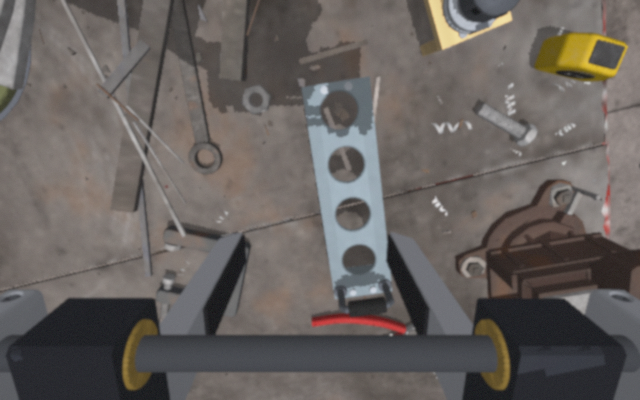

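Call:
move_arm(rows=[{"grip":40,"linear":[-35,243,110],"twist":[-22.3,0,0]},{"grip":40,"linear":[-35,243,110],"twist":[-22.3,0,0]},{"grip":40,"linear":[-35,243,110],"twist":[-22.3,0,0]},{"grip":40,"linear":[-35,243,110],"twist":[-22.3,0,0]},{"grip":40,"linear":[-35,243,110],"twist":[-22.3,0,0]}])

```text
time_s: 1.5
tcp_pos: [0.565, -0.0507, 0.3012]
tool_rot: [[0.002, -0.153, 0.988], [0.001, 0.988, 0.153], [-1.0, 0.001, 0.002]]
force: [0.1, -0.5, -0.3]
opening: 0.847
```

```bash
python3 -c "
from h import *
c=snap('wrist','w2.png');np.save('w2.npy',c,allow_pickle=True)
go(*PLY[3],210,YP)"
```

```text
lin [ 91.1 -94.2  -6.1] twist [ 0.9  0.1 -0.1] from [565.7 -49.5 301.2] F [ 0.7  1.5 -0.1] t 1.55 open 0.844
```

View pics/w2.png

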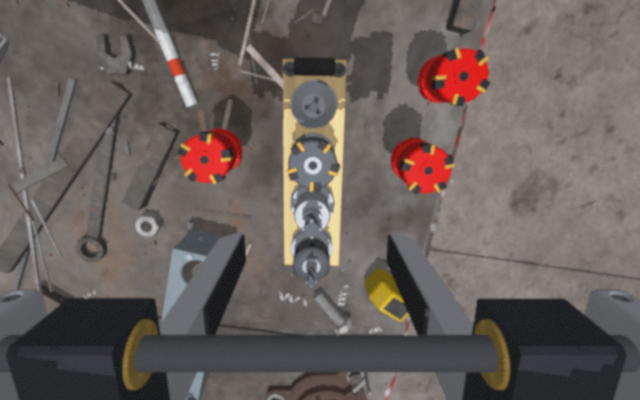

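The wrist views show the steel row at px (340,105), (346,163), (352,213), (358,258), with the handle at (362,297). On the plywood, drill chuck (315,102), face mill (312,165), end-mill holder (312,212) and collet chuck (311,262), with the handle at (314,67). The order matches the top view. I'll use this as the second measurement.

```bash
python3 - <<'E'
from h import *
for f,(u0,u1,v0,v1),lo in(('w1',(295,395,70,315),1),('w2',(275,355,50,275),0)):
    c=np.load(f+'.npy',allow_pickle=True).item();P=cloud(c);Q=P[v0:v1,u0:u1]
    m=(abs(Q[...,2]-.066)<.005).astype(np.uint8)
    n,l,st,ce=cv2.connectedComponentsWithStats(m);k=1+st[1:,4].argmax();q=Q[l==k]
    r=cv2.minAreaRect((q[:,:2]*1000).astype(np.float32));print(f,np.median(q[:,2]),np.round(r[0],1),np.round(r[1],1),round(r[2],2))
    if f=='w1':
        for k in cv2.findContours((l==k).astype(np.uint8),cv2.RETR_CCOMP,cv2.CHAIN_APPROX_NONE)[0]:
            if 200<cv2.contourArea(k)<2500:
                (x,y),ax,an=cv2.fitEllipse(k);print(' hole',round(x+u0),round(y+v0),ray(c,x+u0,y+v0,.066).round(1),np.round(ax,1))
    else:
        o=np.array([562.8,-60.2]);d=np.array([-.1372,.9905]);e=np.array([.9905,.1372])
        for i,h in enumerate((.025,.031,.017,.028)):
            L=(Q[...,:2]*1000-PLY[i]);mm=(np.linalg.norm(L,axis=-1)<34)&(abs(Q[...,2]-.066-[.049,.064,.054,.053][i])<.004)
            a=Q[mm][:,:2]*1000
            if len(a)>20:
                (x,y),ra=cv2.minEnclosingCircle(a.astype(np.float32));print(' top',i,len(a),round(x,1),round(y,1),'r',round(ra,1),'vs',PLY[i])
E
```

```text
w1 0.06620508449424478 [ 425.4 -301.2] [242.7  68.2] 84.27
 hole 358 258 [ 418.1 -373.8   66. ] [29.8 33.7]
 hole 352 213 [ 423.5 -318.5   66. ] [32.5 35. ]
 hole 345 163 [ 429.1 -263.2   66. ] [35.5 36.8]
 hole 338 110 [ 434.4 -207.9   66. ] [37.9 39.3]
w2 0.0662644365120052 [561.  -53.3] [ 68.2 241.6] 7.81
 top 0 163 551.3 23.0 r 34.0 vs (551.3, 23.0)
 top 1 2060 558.6 -34.4 r 26.9 vs (559.0, -32.5)
 top 2 577 565.9 -89.5 r 19.0 vs (566.7, -87.9)
 top 3 537 573.9 -144.8 r 21.2 vs (574.4, -143.4)
```

Both views agree to within 2 mm, so I'll use their mean. I'll start with the collet chuck, fourth from the handle.

Call:
move_arm(rows=[{"grip":40,"linear":[40,-60,-5],"twist":[0.9,0,0]},{"grip":40,"linear":[80,-95.6,-6.8],"twist":[0.9,0,0]},{"grip":40,"linear":[90,-95.6,-6.8],"twist":[0.9,0,0]},{"grip":40,"linear":[135,-95.6,-6.8],"twist":[0.9,0,0]},{"grip":40,"linear":[150,-95.6,-6.8],"twist":[0.9,0,0]}])

```text
time_s: 2.17
tcp_pos: [0.5733, -0.1442, 0.1495]
tool_rot: [[-0.0, -0.138, 0.99], [0.002, 0.99, 0.138], [-1.0, 0.002, 0.0]]
force: [0.8, 0.0, 0.6]
opening: 0.845
```

```bash
sed -i 's/^PLY=.*/PLY=[(550.8,21.3),(558.6,-34.3),(566,-89.5),(573.9,-144.9)]/; s/^STL=.*/STL=[(418.3,-374),(423.8,-318.3),(429.4,-262.7),(434.8,-207.3)]/' h.py; python3 -c "
from h import *
go(*PLY[3],106,YP)"
```

```text
lin [43.5 -0.8  0.5] twist [ 0.1  0.  -0.1] from [ 573.3 -144.2  149.5] F [0.8 0.  0.6] t 2.17 open 0.845
```

Call:
move_arm(rows=[{"grip":40,"linear":[30,-0.8,0.5],"twist":[0,0,0]},{"grip":40,"linear":[43.5,-0.8,0.5],"twist":[0,0,0]},{"grip":40,"linear":[43.5,-0.8,0.5],"twist":[0,0,0]},{"grip":255,"linear":[43.5,-0.8,0.5],"twist":[0,0,0]},{"grip":255,"linear":[43.5,-0.8,0.5],"twist":[0,0,0]}])

```text
time_s: 2.8
tcp_pos: [0.5743, -0.1449, 0.1071]
tool_rot: [[0.001, -0.138, 0.99], [0.002, 0.99, 0.138], [-1.0, 0.002, 0.002]]
force: [-0.5, -1.1, -0.3]
opening: 0.666
```

Call:
move_arm(rows=[{"grip":255,"linear":[0,0,0],"twist":[0,0,0]},{"grip":255,"linear":[0,0,0],"twist":[0,0,0]},{"grip":255,"linear":[0,0,0],"twist":[0,0,0]}])

```text
time_s: 3.18
tcp_pos: [0.5745, -0.145, 0.1074]
tool_rot: [[0.002, -0.138, 0.99], [0.002, 0.99, 0.138], [-1.0, 0.002, 0.002]]
force: [1.1, 0.2, 2.6]
opening: 0.43
```

Call:
move_arm(rows=[{"grip":255,"linear":[0,0,0],"twist":[0,0,0]},{"grip":255,"linear":[-15,0,0],"twist":[0,0,0]},{"grip":255,"linear":[-55,0,0],"twist":[0,0,0]},{"grip":255,"linear":[-110,0,0],"twist":[0,0,0]},{"grip":255,"linear":[-150,0,0],"twist":[0,0,0]}])

```text
time_s: 3.8
tcp_pos: [0.5741, -0.1452, 0.2603]
tool_rot: [[0.003, -0.138, 0.99], [0.001, 0.99, 0.138], [-1.0, 0.001, 0.003]]
force: [0.2, 0.4, -6.2]
opening: 0.435
```

```bash
python3 -c "
from h import *
go(*STL[3],245,YS)"
```

```text
lin [  14.8  -42.2 -146.6] twist [13.7  0.2 -0.1] from [ 574.1 -145.2  260.3] F [ 0.2  0.4 -6.2] t 3.8 open 0.435
```

Call:
move_arm(rows=[{"grip":255,"linear":[5,-14,-50],"twist":[6,0,0]},{"grip":255,"linear":[10,-30,-105],"twist":[13.7,0,0]},{"grip":255,"linear":[15,-42.2,-146.6],"twist":[13.7,0.2,-0.1]},{"grip":255,"linear":[15,-42.2,-146.6],"twist":[13.7,0.2,-0.1]},{"grip":255,"linear":[15,-42.2,-146.6],"twist":[13.7,0.2,-0.1]}])

```text
time_s: 4.42
tcp_pos: [0.435, -0.2072, 0.2453]
tool_rot: [[0.0, 0.1, 0.995], [-0.0, 0.995, -0.1], [-1.0, -0.0, 0.0]]
force: [0.3, -0.2, -6.0]
opening: 0.433
```

```bash
python3 -c "
from h import *
go(*STL[3],107.4,YS)
snap('wrist','w3.png')"
```

```text
lin [137.9  -0.   -0.2] twist [-0.1  0.   0. ] from [ 435.  -207.2  245.3] F [ 0.3 -0.2 -6. ] t 4.42 open 0.433
```

View pics/w3.png

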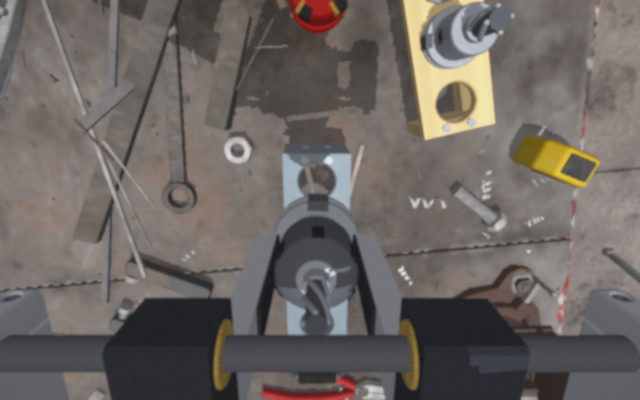

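The collet chuck sits upright in the jaws, and the fourth pocket at (315,180) lies on its line. Descending.

Call:
move_arm(rows=[{"grip":255,"linear":[45,0,-0.2],"twist":[0,0,0]},{"grip":255,"linear":[85,0,-0.2],"twist":[0,0,0]},{"grip":255,"linear":[110,0,-0.2],"twist":[0,0,0]},{"grip":255,"linear":[120,0,-0.2],"twist":[0,0,0]},{"grip":255,"linear":[125,0,-0.2],"twist":[0,0,0]}])

```text
time_s: 5.1
tcp_pos: [0.4356, -0.207, 0.1202]
tool_rot: [[0.0, 0.099, 0.995], [-0.001, 0.995, -0.099], [-1.0, -0.001, 0.0]]
force: [0.1, -0.8, -5.2]
opening: 0.432
```

Call:
move_arm(rows=[{"grip":255,"linear":[5,0,0],"twist":[0,0,0]},{"grip":255,"linear":[9,0,0],"twist":[0,0,0]},{"grip":255,"linear":[11,0,0],"twist":[0,0,0]},{"grip":255,"linear":[12,0,0],"twist":[0,0,0]},{"grip":255,"linear":[12.5,0,0],"twist":[0,0,0]}])

```text
time_s: 5.72
tcp_pos: [0.4357, -0.2071, 0.1079]
tool_rot: [[0.001, 0.099, 0.995], [-0.001, 0.995, -0.099], [-1.0, -0.001, 0.001]]
force: [0.4, -0.6, -5.7]
opening: 0.432
```

Call:
move_arm(rows=[{"grip":255,"linear":[0.5,0,0],"twist":[0,0,0]},{"grip":255,"linear":[1,0,0],"twist":[0,0,0]},{"grip":255,"linear":[1,0,0],"twist":[0,0,0]}])

```text
time_s: 6.1
tcp_pos: [0.4357, -0.2071, 0.1074]
tool_rot: [[0.001, 0.099, 0.995], [-0.001, 0.995, -0.099], [-1.0, -0.001, 0.001]]
force: [-4.0, 0.0, 5.1]
opening: 0.434
```

Contact came at exactly the grasp height, so the flange is on the deck. Release and go up.

Call:
move_arm(rows=[{"grip":40,"linear":[0,0,0],"twist":[0,0,0]},{"grip":40,"linear":[0,0,0],"twist":[0,0,0]},{"grip":40,"linear":[0,0,0],"twist":[0,0,0]},{"grip":40,"linear":[0,0,0],"twist":[0,0,0]},{"grip":40,"linear":[-8,0,0],"twist":[0,0,0]}])

```text
time_s: 6.72
tcp_pos: [0.4355, -0.207, 0.1153]
tool_rot: [[-0.0, 0.099, 0.995], [-0.0, 0.995, -0.099], [-1.0, -0.0, -0.0]]
force: [-0.7, 0.3, -0.4]
opening: 0.84
```

Call:
move_arm(rows=[{"grip":40,"linear":[-40,0,0],"twist":[0,0,0]},{"grip":40,"linear":[-90,0,0],"twist":[0,0,0]},{"grip":40,"linear":[-130,0,0],"twist":[0,0,0]},{"grip":40,"linear":[-150,0,0],"twist":[0,0,0]}])

```text
time_s: 7.22
tcp_pos: [0.4358, -0.2071, 0.2682]
tool_rot: [[0.003, 0.099, 0.995], [-0.002, 0.995, -0.099], [-1.0, -0.002, 0.003]]
force: [0.4, 0.2, 0.8]
opening: 0.841
```

```bash
python3 -c "
from h import *
go(*PLY[2],245,YP)
snap('wrist','w4.png')"
```

```text
lin [ 23.3 129.9 117.8] twist [-13.6   0.2   0.1] from [ 435.8 -207.1  268.2] F [0.4 0.2 0.8] t 7.22 open 0.841
```

View pics/w4.png

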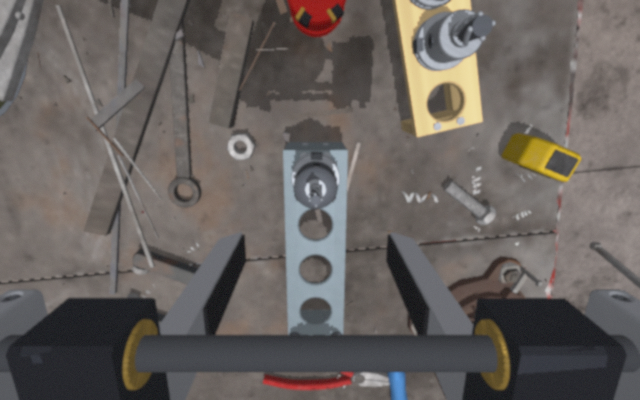

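The collet chuck stands in the end pocket at (315,183), fourth from the handle, upright with its flange on the deck. Next is the end-mill holder.

Call:
move_arm(rows=[{"grip":40,"linear":[10,42,38],"twist":[-7,0,0]},{"grip":40,"linear":[20,84,76],"twist":[-13.6,0.2,0.1]},{"grip":40,"linear":[30,129.9,117.8],"twist":[-13.6,0.2,0.1]},{"grip":40,"linear":[50,129.9,117.8],"twist":[-13.6,0.2,0.1]},{"grip":40,"linear":[55,129.9,117.8],"twist":[-13.6,0.2,0.1]}])

```text
time_s: 7.9
tcp_pos: [0.5661, -0.0894, 0.2134]
tool_rot: [[-0.002, -0.138, 0.99], [-0.001, 0.99, 0.138], [-1.0, -0.001, -0.002]]
force: [0.6, -0.4, -0.0]
opening: 0.843
```

```bash
python3 -c "
from h import *
go(*PLY[2],106.5,YP)"
```

```text
lin [106.9  -0.    0. ] twist [ 0.1 -0.1  0. ] from [566.1 -89.4 213.4] F [ 0.6 -0.4 -0. ] t 7.9 open 0.843
```

Call:
move_arm(rows=[{"grip":40,"linear":[45,0,0],"twist":[0,-0.1,0]},{"grip":40,"linear":[85,0,0],"twist":[0,-0.1,0]},{"grip":40,"linear":[107,0,0],"twist":[0,-0.1,0]},{"grip":40,"linear":[107,0,0],"twist":[0,-0.1,0]},{"grip":255,"linear":[107,0,0],"twist":[0,-0.1,0]}])

```text
time_s: 8.52
tcp_pos: [0.5665, -0.09, 0.1081]
tool_rot: [[0.002, -0.138, 0.99], [-0.001, 0.99, 0.138], [-1.0, -0.001, 0.002]]
force: [-0.2, 0.0, 0.2]
opening: 0.77
```

Call:
move_arm(rows=[{"grip":255,"linear":[0,0,0],"twist":[0,0,0]},{"grip":255,"linear":[0,0,0],"twist":[0,0,0]},{"grip":255,"linear":[0,0,0],"twist":[0,0,0]},{"grip":255,"linear":[0,0,0],"twist":[0,0,0]},{"grip":255,"linear":[0,0,0],"twist":[0,0,0]}])

```text
time_s: 9.15
tcp_pos: [0.5666, -0.09, 0.1082]
tool_rot: [[0.003, -0.138, 0.99], [-0.001, 0.99, 0.138], [-1.0, -0.002, 0.002]]
force: [0.3, 0.1, 2.4]
opening: 0.396
```

Call:
move_arm(rows=[{"grip":255,"linear":[-10,0,0],"twist":[0,0,0]},{"grip":255,"linear":[-50,0,0],"twist":[0,0,0]},{"grip":255,"linear":[-100,0,0],"twist":[0,0,0]},{"grip":255,"linear":[-140,0,0],"twist":[0,0,0]},{"grip":255,"linear":[-150,0,0],"twist":[0,0,0]}])

```text
time_s: 9.78
tcp_pos: [0.5666, -0.0899, 0.2605]
tool_rot: [[0.006, -0.138, 0.99], [-0.002, 0.99, 0.138], [-1.0, -0.003, 0.005]]
force: [-0.0, -0.4, -6.7]
opening: 0.402
```

```bash
python3 -c "
from h import *
go(*STL[2],256,YS)"
```

```text
lin [   4.  -152.2 -159.7] twist [13.6  0.3  0.1] from [566.6 -89.9 260.5] F [-0.  -0.4 -6.7] t 9.78 open 0.402
```

Call:
move_arm(rows=[{"grip":255,"linear":[-8,-60,-10],"twist":[5,0,0]},{"grip":255,"linear":[-15,-115,-40],"twist":[10,0.3,0.1]},{"grip":255,"linear":[-15,-152,-90],"twist":[13.6,0.3,0.1]},{"grip":255,"linear":[-15,-152.2,-140],"twist":[13.6,0.3,0.1]},{"grip":255,"linear":[-10,-152.2,-159.7],"twist":[13.6,0.3,0.1]}])

```text
time_s: 10.4
tcp_pos: [0.4269, -0.2631, 0.2685]
tool_rot: [[-0.002, 0.101, 0.995], [0.001, 0.995, -0.101], [-1.0, 0.001, -0.002]]
force: [0.6, 0.1, -5.2]
opening: 0.398
```

```bash
python3 -c "
from h import *
go(*STL[2],108.2,YS)"
```

```text
lin [160.3   0.5   2.7] twist [-0.1 -0.1 -0. ] from [ 426.9 -263.1  268.5] F [ 0.6  0.1 -5.2] t 10.4 open 0.398
```

Call:
move_arm(rows=[{"grip":255,"linear":[35,0.5,2.7],"twist":[0,-0.1,0]},{"grip":255,"linear":[75,0.5,2.7],"twist":[0,-0.1,0]},{"grip":255,"linear":[115,0.5,2.7],"twist":[0,-0.1,0]},{"grip":255,"linear":[140,0.5,2.7],"twist":[0,-0.1,0]},{"grip":255,"linear":[148,0.5,2.7],"twist":[0,-0.1,0]}])

```text
time_s: 11.02
tcp_pos: [0.4283, -0.2619, 0.118]
tool_rot: [[-0.003, 0.101, 0.995], [0.003, 0.995, -0.101], [-1.0, 0.003, -0.004]]
force: [0.2, -0.4, -3.8]
opening: 0.396
```

```bash
python3 -c "
from h import *
go(*STL[2],108.2,YS)"
```

```text
lin [ 9.8 -0.7  1.2] twist [-0.1 -0.2 -0.2] from [ 428.3 -261.9  118. ] F [ 0.2 -0.4 -3.8] t 11.03 open 0.396
```

Call:
move_arm(rows=[{"grip":255,"linear":[2,-0.7,1.2],"twist":[0,-0.2,-0.2]},{"grip":255,"linear":[6,-0.7,1.2],"twist":[0,-0.2,-0.2]},{"grip":255,"linear":[8,-0.7,1.2],"twist":[0,-0.2,-0.2]},{"grip":255,"linear":[9,-0.7,1.2],"twist":[0,-0.2,-0.2]},{"grip":255,"linear":[9.5,-0.7,1.2],"twist":[0,-0.2,-0.2]}])

```text
time_s: 11.65
tcp_pos: [0.4294, -0.2628, 0.1087]
tool_rot: [[-0.0, 0.101, 0.995], [-0.001, 0.995, -0.101], [-1.0, -0.001, -0.0]]
force: [-0.1, 0.3, -5.3]
opening: 0.395
```

Call:
move_arm(rows=[{"grip":255,"linear":[0.5,0,0],"twist":[0,0,0]},{"grip":255,"linear":[1,0,0],"twist":[0,0,0]},{"grip":255,"linear":[1,0,0],"twist":[0,0,0]}])

```text
time_s: 12.02
tcp_pos: [0.4295, -0.2627, 0.1083]
tool_rot: [[0.0, 0.101, 0.995], [-0.001, 0.995, -0.101], [-1.0, -0.001, 0.0]]
force: [-3.4, 2.7, 6.4]
opening: 0.4
```

Seated at 108.3, against a grasp height of 108.2. Release.

Call:
move_arm(rows=[{"grip":40,"linear":[0,0,0],"twist":[0,0,0]},{"grip":40,"linear":[0,0,0],"twist":[0,0,0]},{"grip":40,"linear":[0,0,0],"twist":[0,0,0]},{"grip":40,"linear":[0,0,0],"twist":[0,0,0]},{"grip":40,"linear":[-8,0,0],"twist":[0,0,0]}])

```text
time_s: 12.65
tcp_pos: [0.4293, -0.2626, 0.1162]
tool_rot: [[-0.001, 0.101, 0.995], [-0.0, 0.995, -0.101], [-1.0, -0.0, -0.001]]
force: [-0.3, -0.5, 0.5]
opening: 0.84
```

Call:
move_arm(rows=[{"grip":40,"linear":[-40,0,0],"twist":[0,0,0]},{"grip":40,"linear":[-90,0,0],"twist":[0,0,0]},{"grip":40,"linear":[-130,0,0],"twist":[0,0,0]},{"grip":40,"linear":[-150,0,0],"twist":[0,0,0]}])

```text
time_s: 13.15
tcp_pos: [0.4296, -0.2627, 0.2691]
tool_rot: [[0.002, 0.101, 0.995], [-0.002, 0.995, -0.101], [-1.0, -0.002, 0.002]]
force: [0.3, -0.1, 0.2]
opening: 0.847
```

```bash
python3 -c "
from h import *
go(*PLY[1],225,YP)
snap('wrist','w5.png')"
```

```text
lin [ 43.9 240.4 105.2] twist [-13.7   0.1   0.1] from [ 429.6 -262.7  269.1] F [ 0.3 -0.1  0.2] t 13.15 open 0.847
```

View pics/w5.png

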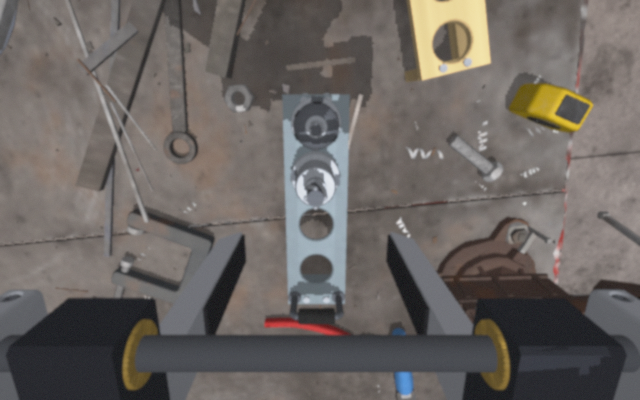

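The collet chuck (316,122) and end-mill holder (316,180) stand upright in pockets 4 and 3. The face mill, the dark one in the plywood rack, is next.

Call:
move_arm(rows=[{"grip":30,"linear":[10,55,25],"twist":[-5,0,0]},{"grip":30,"linear":[20,110,50],"twist":[-10,0.1,0.1]},{"grip":30,"linear":[30,165,75],"twist":[-13.7,0.1,0.1]},{"grip":30,"linear":[40,220,98],"twist":[-13.7,0.1,0.1]},{"grip":30,"linear":[44,240.4,105.2],"twist":[-13.7,0.1,0.1]}])

```text
time_s: 13.82
tcp_pos: [0.5596, -0.032, 0.2254]
tool_rot: [[0.001, -0.14, 0.99], [-0.001, 0.99, 0.14], [-1.0, -0.001, 0.001]]
force: [0.7, -0.9, 0.3]
opening: 0.884
```

```bash
python3 -c "
from h import *
go(*PLY[1],106.5,YP)"
```

```text
lin [118.9  -2.   -1.4] twist [0.2 0.  0.1] from [559.6 -32.  225.4] F [ 0.7 -0.9  0.3] t 13.82 open 0.884
```

Call:
move_arm(rows=[{"grip":30,"linear":[40,-2,-1.4],"twist":[0.2,0,0.1]},{"grip":30,"linear":[85,-2,-1.4],"twist":[0.2,0,0.1]},{"grip":30,"linear":[119,-2,-1.4],"twist":[0.2,0,0.1]},{"grip":30,"linear":[119,-2,-1.4],"twist":[0.2,0,0.1]},{"grip":255,"linear":[119,-2,-1.4],"twist":[0.2,0,0.1]}])

```text
time_s: 14.45
tcp_pos: [0.5592, -0.0347, 0.108]
tool_rot: [[0.002, -0.136, 0.991], [0.0, 0.991, 0.136], [-1.0, -0.0, 0.002]]
force: [0.1, 0.3, -0.5]
opening: 0.809
```

Call:
move_arm(rows=[{"grip":255,"linear":[0,0,0],"twist":[0,0,0]},{"grip":255,"linear":[0,0,0],"twist":[0,0,0]},{"grip":255,"linear":[0,0,0],"twist":[0,0,0]},{"grip":255,"linear":[0,0,0],"twist":[0,0,0]},{"grip":255,"linear":[0,0,0],"twist":[0,0,0]}])

```text
time_s: 15.08
tcp_pos: [0.5595, -0.0347, 0.1086]
tool_rot: [[0.003, -0.137, 0.991], [-0.0, 0.991, 0.137], [-1.0, -0.0, 0.003]]
force: [-0.3, 0.2, 5.9]
opening: 0.516
```

Call:
move_arm(rows=[{"grip":255,"linear":[-10,0,0],"twist":[0,0,0]},{"grip":255,"linear":[-50,0,0],"twist":[0,0,0]},{"grip":255,"linear":[-100,0,0],"twist":[0,0,0]},{"grip":255,"linear":[-150,0,0],"twist":[0,0,0]},{"grip":255,"linear":[-175,0,0],"twist":[0,0,0]}])

```text
time_s: 15.7
tcp_pos: [0.559, -0.0347, 0.2865]
tool_rot: [[0.006, -0.137, 0.991], [-0.0, 0.991, 0.137], [-1.0, -0.001, 0.006]]
force: [0.4, 0.1, -4.9]
opening: 0.52
```

```bash
python3 -c "
from h import *
go(*STL[1],270,YS)"
```

```text
lin [  15.9 -262.5 -172.7] twist [13.5  0.3  0. ] from [559.  -34.7 286.5] F [ 0.4  0.1 -4.9] t 15.7 open 0.52
```

Call:
move_arm(rows=[{"grip":255,"linear":[0,-55,-15],"twist":[4,0,0]},{"grip":255,"linear":[0,-112,-40],"twist":[8,0.3,0]},{"grip":255,"linear":[0,-168,-70],"twist":[12,0.3,0]},{"grip":255,"linear":[0,-215,-105],"twist":[13.5,0.3,0]},{"grip":255,"linear":[0,-250,-150],"twist":[13.5,0.3,0]}])

```text
time_s: 16.32
tcp_pos: [0.4431, -0.3044, 0.2856]
tool_rot: [[-0.001, 0.099, 0.995], [0.0, 0.995, -0.099], [-1.0, 0.0, -0.001]]
force: [0.8, -0.8, -4.8]
opening: 0.518
```

```bash
python3 -c "
from h import *
go(*STL[1],108.6,YS)"
```

```text
lin [177.  -15.8 -17.7] twist [ 0. -0. -0.] from [ 443.1 -304.4  285.6] F [ 0.8 -0.8 -4.8] t 16.32 open 0.518
```

Call:
move_arm(rows=[{"grip":255,"linear":[10,-15.8,-17.7],"twist":[0,0,0]},{"grip":255,"linear":[40,-15.8,-17.7],"twist":[0,0,0]},{"grip":255,"linear":[80,-15.8,-17.7],"twist":[0,0,0]},{"grip":255,"linear":[108,-15.8,-17.7],"twist":[0,0,0]},{"grip":255,"linear":[112,-15.8,-17.7],"twist":[0,0,0]}])

```text
time_s: 16.95
tcp_pos: [0.4231, -0.3178, 0.1721]
tool_rot: [[-0.003, 0.099, 0.995], [0.003, 0.995, -0.099], [-1.0, 0.002, -0.004]]
force: [0.2, 0.8, -4.4]
opening: 0.515
```

```bash
python3 -c "
from h import *
go(*STL[1],108.6,YS)"
```

```text
lin [63.5 -0.6  1. ] twist [-0.  -0.2 -0.1] from [ 423.1 -317.8  172.1] F [ 0.2  0.8 -4.4] t 16.95 open 0.515
```

Call:
move_arm(rows=[{"grip":255,"linear":[15,-0.6,1],"twist":[0,-0.2,-0.1]},{"grip":255,"linear":[35,-0.6,1],"twist":[0,-0.2,-0.1]},{"grip":255,"linear":[50,-0.6,1],"twist":[0,-0.2,-0.1]},{"grip":255,"linear":[58,-0.6,1],"twist":[0,-0.2,-0.1]},{"grip":255,"linear":[60,-0.6,1],"twist":[0,-0.2,-0.1]}])

```text
time_s: 17.58
tcp_pos: [0.4239, -0.3183, 0.112]
tool_rot: [[-0.0, 0.099, 0.995], [0.001, 0.995, -0.099], [-1.0, 0.001, -0.0]]
force: [0.6, -0.5, -4.3]
opening: 0.516
```

Call:
move_arm(rows=[{"grip":255,"linear":[1,0,0],"twist":[0,0,0]},{"grip":255,"linear":[2,0,0],"twist":[0,0,0]},{"grip":255,"linear":[2.5,0,0],"twist":[0,0,0]},{"grip":255,"linear":[3,0,0],"twist":[0,0,0]}])

```text
time_s: 18.08
tcp_pos: [0.4239, -0.3183, 0.1091]
tool_rot: [[0.0, 0.099, 0.995], [0.001, 0.995, -0.099], [-1.0, 0.001, -0.0]]
force: [0.2, 0.6, -5.1]
opening: 0.515
```

Call:
move_arm(rows=[{"grip":255,"linear":[0.5,0,0],"twist":[0,0,0]},{"grip":255,"linear":[1,0,0],"twist":[0,0,0]},{"grip":255,"linear":[1,0,0],"twist":[0,0,0]}])

```text
time_s: 18.45
tcp_pos: [0.4239, -0.3184, 0.1086]
tool_rot: [[0.0, 0.099, 0.995], [0.0, 0.995, -0.099], [-1.0, 0.0, 0.0]]
force: [-4.0, 3.1, 5.4]
opening: 0.515
```

Seated. Release, up, and on to the drill chuck.

Call:
move_arm(rows=[{"grip":30,"linear":[0,0,0],"twist":[0,0,0]},{"grip":30,"linear":[0,0,0],"twist":[0,0,0]},{"grip":30,"linear":[0,0,0],"twist":[0,0,0]},{"grip":30,"linear":[0,0,0],"twist":[0,0,0]},{"grip":30,"linear":[-8,0,0],"twist":[0,0,0]}])

```text
time_s: 19.08
tcp_pos: [0.4238, -0.3182, 0.1164]
tool_rot: [[-0.001, 0.099, 0.995], [0.001, 0.995, -0.099], [-1.0, 0.001, -0.001]]
force: [0.3, 0.2, -0.1]
opening: 0.884
```

Call:
move_arm(rows=[{"grip":30,"linear":[-40,0,0],"twist":[0,0,0]},{"grip":30,"linear":[-90,0,0],"twist":[0,0,0]},{"grip":30,"linear":[-130,0,0],"twist":[0,0,0]},{"grip":30,"linear":[-150,0,0],"twist":[0,0,0]}])

```text
time_s: 19.58
tcp_pos: [0.4241, -0.3186, 0.2695]
tool_rot: [[0.002, 0.099, 0.995], [-0.001, 0.995, -0.099], [-1.0, -0.001, 0.002]]
force: [-0.2, -0.1, -0.9]
opening: 0.883
```

```bash
python3 -c "
from h import *
go(*PLY[0],250,YP)
snap('wrist','w6.png')"
```

```text
lin [ 19.4 350.8  92.3] twist [-13.6   0.1   0.1] from [ 424.1 -318.6  269.5] F [-0.2 -0.1 -0.9] t 19.57 open 0.883
```

View pics/w6.png

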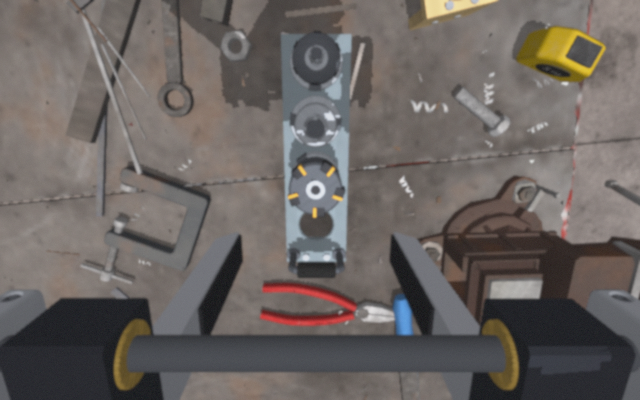

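Three holders are in. Only the pocket beside the handle, at (317,225), is still empty.

Call:
move_arm(rows=[{"grip":40,"linear":[0,58,15],"twist":[-4,0,0]},{"grip":40,"linear":[0,116,30],"twist":[-8,0.1,0.1]},{"grip":40,"linear":[0,174,46],"twist":[-12,0.1,0.1]},{"grip":40,"linear":[0,232,62],"twist":[-13.6,0.1,0.1]},{"grip":40,"linear":[0,290,77],"twist":[-13.6,0.1,0.1]}])

```text
time_s: 20.25
tcp_pos: [0.5301, -0.036, 0.2708]
tool_rot: [[0.002, -0.138, 0.99], [-0.001, 0.99, 0.138], [-1.0, -0.001, 0.002]]
force: [0.3, -2.0, -0.2]
opening: 0.841
```

```bash
python3 -c "
from h import *
go(*PLY[0],210,YP)"
```

```text
lin [60.8 54.  28.2] twist [0.  0.1 0.1] from [530.1 -36.  270.8] F [ 0.3 -2.  -0.2] t 20.25 open 0.841
```

Call:
move_arm(rows=[{"grip":40,"linear":[10,50,26],"twist":[0,0.1,0.1]},{"grip":40,"linear":[30,54,28.2],"twist":[0,0.1,0.1]},{"grip":40,"linear":[61,54,28.2],"twist":[0,0.1,0.1]},{"grip":40,"linear":[61,54,28.2],"twist":[0,0.1,0.1]}])

```text
time_s: 20.75
tcp_pos: [0.5498, 0.0215, 0.2078]
tool_rot: [[-0.004, -0.138, 0.99], [0.001, 0.99, 0.138], [-1.0, 0.001, -0.004]]
force: [0.9, 1.6, 0.3]
opening: 0.842
```

```bash
python3 -c "
from h import *
go(*PLY[0],106.5,YP)"
```

```text
lin [101.3  -0.4   1.4] twist [ 0.  -0.2 -0.1] from [549.8  21.5 207.8] F [0.9 1.6 0.3] t 20.75 open 0.842
```

Call:
move_arm(rows=[{"grip":40,"linear":[40,-0.4,1.4],"twist":[0,-0.2,-0.1]},{"grip":40,"linear":[80,-0.4,1.4],"twist":[0,-0.2,-0.1]},{"grip":40,"linear":[101,-0.4,1.4],"twist":[0,-0.2,-0.1]},{"grip":40,"linear":[101,-0.4,1.4],"twist":[0,-0.2,-0.1]},{"grip":255,"linear":[101,-0.4,1.4],"twist":[0,-0.2,-0.1]}])

```text
time_s: 21.38
tcp_pos: [0.5516, 0.0212, 0.1086]
tool_rot: [[0.002, -0.138, 0.99], [-0.001, 0.99, 0.138], [-1.0, -0.001, 0.002]]
force: [1.5, 0.4, 0.0]
opening: 0.774
```

Call:
move_arm(rows=[{"grip":255,"linear":[0,0,0],"twist":[0,0,0]},{"grip":255,"linear":[0,0,0],"twist":[0,0,0]},{"grip":255,"linear":[0,0,0],"twist":[0,0,0]},{"grip":255,"linear":[0,0,0],"twist":[0,0,0]},{"grip":255,"linear":[0,0,0],"twist":[0,0,0]}])

```text
time_s: 22.0
tcp_pos: [0.5518, 0.0212, 0.109]
tool_rot: [[0.002, -0.138, 0.99], [-0.001, 0.99, 0.138], [-1.0, -0.001, 0.002]]
force: [-1.4, 0.4, 5.7]
opening: 0.454
```

Call:
move_arm(rows=[{"grip":255,"linear":[-10,0,0],"twist":[0,0,0]},{"grip":255,"linear":[-50,0,0],"twist":[0,0,0]},{"grip":255,"linear":[-100,0,0],"twist":[0,0,0]},{"grip":255,"linear":[-150,0,0],"twist":[0,0,0]},{"grip":255,"linear":[-175,0,0],"twist":[0,0,0]}])

```text
time_s: 22.62
tcp_pos: [0.5514, 0.0213, 0.2869]
tool_rot: [[0.005, -0.138, 0.99], [-0.001, 0.99, 0.138], [-1.0, -0.001, 0.005]]
force: [-0.0, -0.3, -5.2]
opening: 0.45
```

```bash
python3 -c "
from h import *
go(*STL[0],280,YS)"
```

```text
lin [   6.5 -373.2 -186.4] twist [13.6  0.3  0. ] from [551.4  21.3 286.9] F [-0.  -0.3 -5.2] t 22.62 open 0.45
```

Call:
move_arm(rows=[{"grip":255,"linear":[0,-58,-10],"twist":[4,0,0]},{"grip":255,"linear":[0,-116,-25],"twist":[8,0.3,0]},{"grip":255,"linear":[0,-174,-45],"twist":[12,0.3,0]},{"grip":255,"linear":[0,-232,-65],"twist":[13.6,0.3,0]},{"grip":255,"linear":[0,-288,-85],"twist":[13.6,0.3,0]}])

```text
time_s: 23.25
tcp_pos: [0.506, -0.2774, 0.2868]
tool_rot: [[-0.001, 0.099, 0.995], [-0.0, 0.995, -0.099], [-1.0, -0.0, -0.001]]
force: [1.4, -0.7, -4.1]
opening: 0.455
```

```bash
python3 -c "
from h import *
go(*STL[0],280,YS)"
```

```text
lin [   6.9 -104.8  -77.7] twist [-0.  -0.1  0. ] from [ 506.  -277.4  286.8] F [ 1.4 -0.7 -4.1] t 23.25 open 0.455
```

Call:
move_arm(rows=[{"grip":255,"linear":[3,-50,-37],"twist":[0,-0.1,0]},{"grip":255,"linear":[7,-104.8,-77.7],"twist":[0,-0.1,0]},{"grip":255,"linear":[15,-104.8,-77.7],"twist":[0,-0.1,0]},{"grip":255,"linear":[50,-104.8,-77.7],"twist":[0,-0.1,0]},{"grip":255,"linear":[70,-104.8,-77.7],"twist":[0,-0.1,0]}])

```text
time_s: 23.88
tcp_pos: [0.4179, -0.3731, 0.2151]
tool_rot: [[-0.001, 0.099, 0.995], [0.002, 0.995, -0.099], [-1.0, 0.001, -0.001]]
force: [-0.2, 0.0, -5.1]
opening: 0.453
```

```bash
python3 -c "
from h import *
go(*STL[0],109,YS)"
```

```text
lin [106.1  -1.    0.6] twist [ 0.  -0.1 -0.1] from [ 417.9 -373.1  215.1] F [-0.2  0.  -5.1] t 23.88 open 0.453
```

Call:
move_arm(rows=[{"grip":255,"linear":[25,-1,0.6],"twist":[0,-0.1,-0.1]},{"grip":255,"linear":[55,-1,0.6],"twist":[0,-0.1,-0.1]},{"grip":255,"linear":[80,-1,0.6],"twist":[0,-0.1,-0.1]},{"grip":255,"linear":[96,-1,0.6],"twist":[0,-0.1,-0.1]},{"grip":255,"linear":[102,-1,0.6],"twist":[0,-0.1,-0.1]}])

```text
time_s: 24.5
tcp_pos: [0.4184, -0.3736, 0.1125]
tool_rot: [[-0.0, 0.099, 0.995], [0.0, 0.995, -0.099], [-1.0, 0.0, -0.0]]
force: [0.1, -1.4, -3.4]
opening: 0.455
```

Call:
move_arm(rows=[{"grip":255,"linear":[0.5,0,0],"twist":[0,0,0]},{"grip":255,"linear":[1,0,0],"twist":[0,0,0]},{"grip":255,"linear":[1.5,0,0],"twist":[0,0,0]},{"grip":255,"linear":[2,0,0],"twist":[0,0,0]}])

```text
time_s: 25.0
tcp_pos: [0.4185, -0.3737, 0.1108]
tool_rot: [[0.0, 0.099, 0.995], [0.0, 0.995, -0.099], [-1.0, 0.0, 0.0]]
force: [0.3, -0.0, -4.1]
opening: 0.45
```

Call:
move_arm(rows=[{"grip":255,"linear":[0.5,0,0],"twist":[0,0,0]},{"grip":255,"linear":[1,0,0],"twist":[0,0,0]},{"grip":255,"linear":[1.5,0,0],"twist":[0,0,0]},{"grip":255,"linear":[1.8,0,0],"twist":[0,0,0]}])

```text
time_s: 25.5
tcp_pos: [0.4185, -0.3737, 0.1091]
tool_rot: [[0.0, 0.099, 0.995], [0.0, 0.995, -0.099], [-1.0, 0.0, 0.0]]
force: [-1.3, 0.8, -0.4]
opening: 0.453
```

Call:
move_arm(rows=[{"grip":255,"linear":[0.5,0,0],"twist":[0,0,0]},{"grip":255,"linear":[0.7,0,0],"twist":[0,0,0]},{"grip":255,"linear":[0.7,0,0],"twist":[0,0,0]}])

```text
time_s: 25.88
tcp_pos: [0.4185, -0.3737, 0.109]
tool_rot: [[0.0, 0.099, 0.995], [-0.0, 0.995, -0.099], [-1.0, -0.0, 0.0]]
force: [-3.8, 3.8, 6.7]
opening: 0.452
```

Call:
move_arm(rows=[{"grip":30,"linear":[0,0,0],"twist":[0,0,0]},{"grip":30,"linear":[0,0,0],"twist":[0,0,0]},{"grip":30,"linear":[0,0,0],"twist":[0,0,0]},{"grip":30,"linear":[0,0,0],"twist":[0,0,0]},{"grip":30,"linear":[-8,0,0],"twist":[0,0,0]}])

```text
time_s: 26.5
tcp_pos: [0.4183, -0.3735, 0.1168]
tool_rot: [[-0.0, 0.099, 0.995], [0.001, 0.995, -0.099], [-1.0, 0.001, -0.0]]
force: [0.4, 0.3, -0.6]
opening: 0.875
```

Call:
move_arm(rows=[{"grip":30,"linear":[-40,0,0],"twist":[0,0,0]},{"grip":30,"linear":[-90,0,0],"twist":[0,0,0]},{"grip":30,"linear":[-140,0,0],"twist":[0,0,0]},{"grip":30,"linear":[-180,0,0],"twist":[0,0,0]},{"grip":30,"linear":[-180,-60,0],"twist":[0,0,0]}])

```text
time_s: 27.12
tcp_pos: [0.4139, -0.4327, 0.3024]
tool_rot: [[0.005, 0.095, 0.995], [-0.005, 0.995, -0.095], [-1.0, -0.005, 0.006]]
force: [0.2, 0.2, -1.2]
opening: 0.881
```

```bash
python3 - <<'E'
from h import *
c=snap('wrist','w7.png');P=cloud(c)
s=snap('side'); i=cv2.cvtColor(s['img'],cv2.COLOR_RGB2BGR)[110:290,210:430]; cv2.imwrite('pics/s7.png',cv2.resize(i,None,fx=3,fy=3,interpolation=cv2.INTER_CUBIC))
for (x,y),t in zip(STL,(.049,.064,.054,.053)):
    d=np.linalg.norm(P[...,:2]*1000-[x,y],axis=-1)
    q=P[(d<32)&(abs(P[...,2]-.066-t)<.005)]
    fl=P[(d<32)&(P[...,2]>.072)&(P[...,2]<.09)]
    if len(q)>9: print('body top z',np.percentile(q[:,2],50).round(4),'exp',.066+t,'n',len(q),'ctr',np.round(cv2.minEnclosingCircle((q[:,:2]*1000).astype(np.float32)),1) if 0 else (q[:,:2].mean(0)*1000).round(1),(x,y),'flange z',np.median(fl[:,2]).round(4) if len(fl) else None)
print(arm.get_state()['time_s'],arm.get_state()['tcp_pos'])
E
```

```text
body top z 0.1191 exp 0.115 n 111 ctr [ 417.8 -372.1] (418.3, -374) flange z 0.0823
body top z 0.1305 exp 0.13 n 2638 ctr [ 423.  -317.6] (423.8, -318.3) flange z 0.0822
body top z 0.1216 exp 0.12 n 369 ctr [ 427.3 -275.8] (429.4, -262.7) flange z 0.0825
27.225 [ 0.41132293 -0.43668126  0.2968545 ]
```

View pics/w7.png

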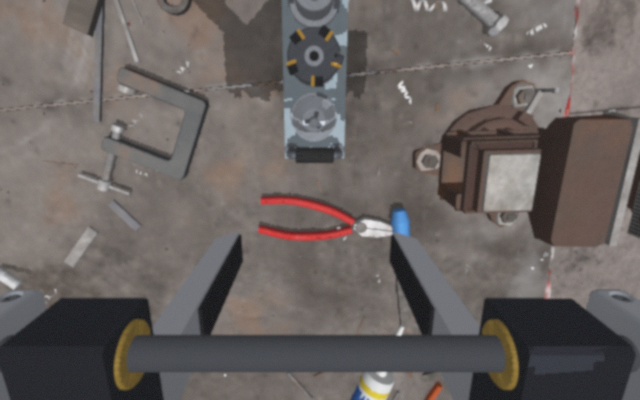

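View pics/s7.png

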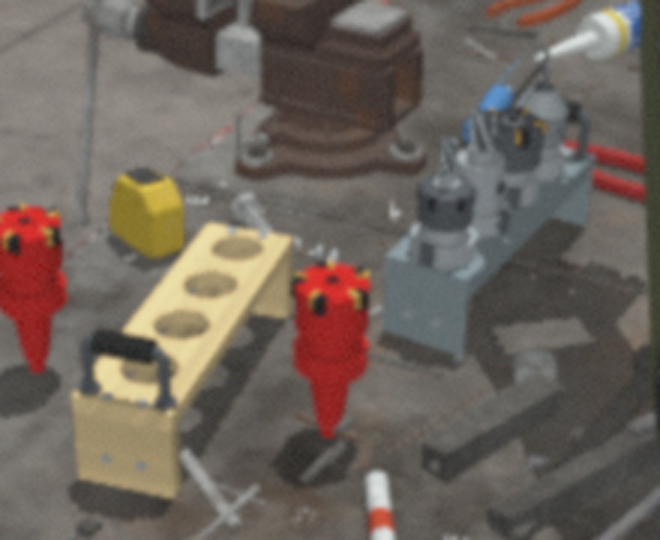

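The drill chuck is at (315,115) beside the steel handle at (315,155). The side view shows all four upright and the plywood rack empty. The flange tops I could measure read 82 mm, which is 66 + 16, so they are fully home.

Call:
move_arm(rows=[{"grip":30,"linear":[0,0,0],"twist":[0,0,0]},{"grip":30,"linear":[0,0,0],"twist":[0,0,0]}])

```text
time_s: 27.48
tcp_pos: [0.4114, -0.4361, 0.2971]
tool_rot: [[-0.001, 0.101, 0.995], [-0.0, 0.995, -0.101], [-1.0, -0.0, -0.001]]
force: [-0.7, 0.7, 0.1]
opening: 0.879
```

```bash
python3 -c "
from h import *
print(job.hand_in())"
```

```text
the job is handed in; nothing more can be done
None
```

All four tool holders are in the steel rack in the same order from the handle: drill chuck, face mill, end-mill holder, collet chuck. I handed the job in at about 27.5 s.

- **Set down:** I lowered each holder until it touched the deck, within about 0.1 mm of the height it was gripped at. Contact forces were under 10 N in the readings.
- **Last pictures:** All four stand upright, the plywood rack is empty, and the red look-alikes were not touched.
- **Seating by depth:** The flange tops of the drill chuck, face mill and end-mill holder read 82 mm, which is fully home.
- **Not covered or unclear:**
  - The collet chuck was outside the last wrist view, so I checked it only by its set-down contact and the pictures.
  - The end-mill holder's position reading in that view was about 13 mm off the pocket centre. It was probably cut off by the picture edge, so I did not use it.
  - The drill chuck's body-top height read 4 mm over the figure I assumed. That figure is not in the description, and its flange height was right.

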